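Snap a tube holder onto the blood rotator and load it

ROBOT

A 6-joint arm with a two-finger parallel gripper is mounted at the origin on the work surface. World frame = base frame: x ahead of the robot, y to its left, z up, the work surface at z = 0. Lengths are in m, angles in degrees, forces in N, time in s.
With the tool pointing down it reaches from about 0.4 to 0.825 m from the base axis. Payload 7 kg.
Tool frame: the origin (TCP) lies midway between the tips of the shut fingers; the grasp point (between the pads) lies 19 mm behind it; z points along the fingers, y is the line along which they close (so a half turn about z gives the same grasp; the last joint's range is limited). The gripper opens to 88 mm and grips with 3 to 60 N. Pads are 19 mm wide; open, the fingers measure 130 mm over their backs; the gripper's body (78 mm by 193 mm) begins 47 mm behind the grasp point.
Start: joints at [83.256, 20.546, 0.682, 0, -70.136, -16.507], TCP at [0.266, 0.62, 0.227] pointing down, gripper open.
Joint ranges: [-176.03, 176.03], [-82.01, 121.73], [-58.28, 71.71], [-173.87, 95.51], [-174.79, -0.11], [-173.66, 173.66]. Speed limits (degrees/s): [136.94, 136.94, 172.46, 180, 180, 180].

INTERFACE

Orientations are given as [roll, pitch, yaw] about the fixed x, y, z axes, in that order (R = Rz(yaw) Ry(pitch) Rx(roll)).
In Python, from plant import r gives the robot as it stands. The module is installed in compiled form; this text tells all that it offers.
- The arm moves only by the tool play_rows, never from a script. Its argument "rows" is a list of rows, each an object with "slide": the shift along the tool's x, y, z as a fraction of full scale, a list of three; "delta_rot": the turn, a rotation vector about the tool's x, y, z as a fraction of full scale, a list of three; "fingers": the opening, from -1 (shut) to 1 (fully open). In form: [{"slide": [x, y, z], "delta_rot": [rx, ry, rz], "fingers": fingers}, ...]. A call has 1 to 8 rows; each row shifts and turns the commanded pose from where the row before left it, along the tool's axes as they then stand; what a row does not reach is not made up. Full scale, the value 1, is 0.15 m for a shift and 0.08 rad for a turn. A row lasts 1/8 s, in which the tool goes at most 62.5 mm and 10.7 degrees, less where a joint would pass 70% of its speed; a pose out of reach is approached as far as the arm can. A call with a number of a shift or a turn outside -1 to 1 is refused whole. A call with a gripper value outside its range is refused whole. The fingers move at their own pace and stop on an object; "squeeze" is the grip in N (left out, the last holds). Time passes only in rows, so rows that do not move let the fingers close. It gives the time, the measured TCP pose, the force, the opening and the grip force at its end, in the units of the state.
- r.get_state(): the state, without advancing time (a new reading comes with each control period).
- r.capture(name): name is "scene" or "side" or "wrist"; returns a dict with "image" (384x512x3 uint8, blue, green, red), "fx", "fy", "cx", "cy" (pixels), "distortion" ([k1, k2, p1, p2, k3] as OpenCV has them; the pictures are not rectified), "R" (3x3) and "t" (3): a world point X has camera coordinates R X + t; the wrist camera has in their place "T_tool_cam" (4x4, takes a point from camera to tool coordinates, whose origin is the TCP and whose axes are the flange's). Camera axes: x right, y down, z forward; pixel columns grow to the right and rows downward; lengths in m; the calibration is good to about 2 mm. A picture is of the moment at which its call begins: read the wrist's pose just before it. There is no depth.
- r.close_job(): hands the job in; it is judged then, once.
The state is a dict: "time_s": time; "joints": joint angles; "qd": joint speeds; "joint_torque": joint torques, N m; "tcp_pos": TCP position; "eef_rot": TCP orientation; "contact_force": force on the tool from outside, world axes, zero at the start; "moment": the same for the moment, N m; "gripper_width": finger opening in m; "gripper_force": force on a finger pad.
Only numpy, scipy, OpenCV 4.12 (cv2) and the standard library are available. Lean on these libraries where they do the work, as an engineer would, in place of code of your own. Each camera call takes 0.05 s, during which the arm holds its last target. There are 200 camera calls.

TASK

Take the empty tube holder standing on the bench and press its sprung clip down over the rotator's round shaft, between the two black rings, until both arms snap past the shaft and it sits fully home and upright; push firmly, but stop as soon as it is home, forcing it cracks it. Then take the tall capped tube out of the sample rack and stand it in the holder, down to the bottom of its socket, and let go, leaving everything else on the bench where it is.

Things in the scene. Friction and masses are not known exactly. Their poses are not given: they have to be found in the camera images.
- holder: loose grey tube holder standing upright on the bench, 75 mm tall, 72 g. Origin: centre of its underside; z up, y along its clip's bore, x across. Two sprung C-arms with flared feet (z 0-27 mm, 31 mm wide in x, 24 in y), a crown with two thumb tabs (z 29-35, 50 mm in x, 26 in y), a square tower 26 x 26 mm (z 35-75), open at the top. Grip the tower along x, tips just above the tabs
- bore (a point): on the holder: axis of its clip bore, 18 mm above its underside; home, it lies on the shaft's axis with the crown resting on the shaft. Pressing the arms over takes 7 to 20 N (the fingertips bear on the tabs), beginning with this point 15 to 18 mm above the axis; past the widest point the force falls off and they pull the holder home, then the crown stops hard
- socket (a point): on the holder, centre of the floor of the tube socket, 39 mm above its underside; the socket is 15 mm wide, 36 mm deep, its mouth 36 mm above this point, chamfered 2 mm
- lip_a (a joint): opening of one sprung arm (+x side of the holder), rad: 0 relaxed, about 0.09 closed round the shaft, 0.2 while passing the widest point
- lip_b (a joint): the same for the other arm (-x side)
- rotator: foot of the blood-tube rotator, fixed; origin on the bench under its head's tilt pivot. The round steel shaft, 20 mm thick, leaves the head towards -y of this frame, 50 to 295 mm from the pivot. Two loaded holders with upright tubes (tops 101 mm above the shaft axis) already sit on it, 110 and 270 mm from the pivot
- station (a point): fixed to the foot: where the shaft axis would be midway between the two black rings (38 mm apart) if the head were level: 110 mm above the bench, 190 mm from the pivot; y along the shaft. The head is clamped by eye up to 2.9 degrees nose up or down, not measured: the real shaft is up to 9.5 mm above or below this point, to be found by feel; it does not give
- rack: beige sample rack, fixed, 100 x 170 x 50 mm, origin centre of underside; its three deep holes (14.5 mm wide, floor 10 mm above the bench) lie at x = 12 mm, y = -52, 0, 52 mm in its frame; 15 mm high vial caps stand along its front row at x = -34 mm
- tube: the tall capped tube, 13 mm thick and 80 mm long, 20 g, its cap 16 mm thick and 18 mm long at the top; origin at its bottom end, z along it. It stands in one of the three deep holes and reaches 40 mm above the rack; take it by the cap
- vial_a: short vial 52 mm long in another deep hole, 12 mm above the rack, cap 16 mm; stays; origin at its bottom
- vial_b: as vial_a
- diluent: bottle, 48 mm thick, 105 mm tall; stays; origin at its underside
- beaker: beaker, 52 mm wide, 60 mm tall; stays; origin at its underside
- tip_box: box of pipette tips, 82 x 115 x 48 mm; stays; origin at its underside
- pipette: pipette lying on the bench, 250 mm long, 32 mm thick; stays; origin at its middle, on the bench
- stain_jar: amber jar, 38 mm thick, 50 mm tall; stays; origin at its underside
- crown: the holder's crown with the thumb tabs, part of it, its underside hollowed to a 20 mm saddle; origin at the top of the saddle, 28 mm above the holder's underside. It stops hard on the shaft when the holder is home; pushed on with more than about 25 N then, it cracks (over 48 N between crown and shaft, of which the closed arms themselves make 18 N)
Mind the look-alikes: they are no part of the job. There is more than one size of the holder; the job needs the largest.

How it is judged:
By the outcome, as a careful person would: the job done as asked, in the order asked, and still so for the second after the job is handed in, with the robot touching nothing.
It also fails if it takes over 72 s, if anything falls off the work surface, if the arm or the gripper's body presses on something with over 40 N, if the wrist force passes 120 N, or if a joint passes its speed limit or range.

## Working session

There is one attempt and no reset: what is moved stays moved. The work goes in short steps, Python scripts to look and compute and a tool call to move; the robot and the scene stay as the last step left them, time stands still between calls to the robot, and variables do not carry over. Pictures are saved under pics/ and viewed, at most 10 in all, crops included, and the job is handed in when it is done.

Besides the shell and the picture viewer there is one more tool, called after "Request:" by a JSON object that holds its "api" and its "payload". play_rows: Moves the arm, as the interface text tells. Shift numbers are shares of 0.15 m and turn numbers shares of 0.08 rad, none past 1 either way. Its arguments: {"type":"object","properties":{"rows":{"type":"array"},"squeeze":{"type":"number"}},"required":["rows"]}

```bash
mkdir -p pics
cat > h.py <<'E'
import numpy as np, cv2
from plant import r
def K(c): return np.array([[c["fx"],0,c["cx"]],[0,c["fy"],c["cy"]],[0,0,1]]), np.array(c["distortion"])
from scipy.spatial.transform import Rotation as Ro
def save(name,fn):
    s=r.get_state(); c=r.capture(name)
    if "T_tool_cam" in c:
        T=np.eye(4); T[:3,:3]=Ro.from_euler('xyz',s["eef_rot"],degrees=True).as_matrix(); T[:3,3]=s["tcp_pos"]
        W=np.linalg.inv(T@np.array(c["T_tool_cam"])); c["R"]=W[:3,:3]; c["t"]=W[:3,3]
    c={k:np.array(v) for k,v in c.items()}
    np.savez(f"pics/{fn}.npz",**c); cv2.imwrite(f"pics/{fn}.png",c["image"]); return c
def load(fn): return dict(np.load(f"pics/{fn}.npz"))
def ray(c,uv):
    k,d=K(c); p=cv2.undistortPoints(np.array([[uv]],float),k,d)[0,0]
    return -c["R"].T@c["t"], c["R"].T@np.array([p[0],p[1],1])
def onz(c,uv,z):
    o,d=ray(c,uv); return o+d*(z-o[2])/d[2]
def proj(c,X):
    k,d=K(c); return cv2.projectPoints(np.array(X,float).reshape(-1,3),cv2.Rodrigues(c["R"])[0],c["t"],k,d)[0][:,0]
def tri(c1,u1,c2,u2):
    a,d=ray(c1,u1);b,e=ray(c2,u2);d/=np.linalg.norm(d);e/=np.linalg.norm(e)
    s=np.linalg.lstsq(np.c_[d,-e],b-a,rcond=None)[0];p=a+s[0]*d;q=b+s[1]*e
    return (p+q)/2,np.linalg.norm(p-q)
E
python3 - <<'E'
from h import *
ims=[save(n,n+"0")["image"] for n in("scene","side","wrist")]
for n in("scene","side","wrist"):
    c=load(n+"0"); print(n,-c["R"].T@c["t"],c["R"][2],c["fx"])
    cv2.imwrite(f"pics/{n}0b.png",cv2.resize(c["image"],(800,600),interpolation=cv2.INTER_CUBIC))
print(r.get_state())
E
```

```text
scene [ 1.39989648 -0.53885548  0.90647912] [-0.68560496  0.3713655  -0.62612579] 403.32697452761613
side [0.29808333 0.7954243  0.98879938] [ 0.18426074 -0.68212824 -0.70763624] 424.6507227873616
wrist [0.33694543 0.59006305 0.38377194] [-0.26192538  0.11026951 -0.95876782] 296.208422266048
{'time_s': 0.15, 'joints': array([ 8.32567189e+01,  2.05819993e+01,  6.45320691e-01, -1.61573986e-02,
       -7.01366104e+01, -1.65056191e+01]), 'qd': array([ 0.0267748 ,  0.03028318,  0.27287922,  0.11289211,  0.03854646,
       -0.12721172]), 'joint_torque': array([ 2.38497843e-03, -5.83277321e+01,  2.93289202e+01,  7.00128704e+00,
        8.73713347e-03, -1.06112459e-04]), 'tcp_pos': array([0.2663221 , 0.61982146, 0.22582938]), 'eef_rot': array([ 1.79925415e+02, -6.25912456e-03, -2.32543959e+01]), 'contact_force': array([-1.0205739 , -0.20017814, -0.08761777]), 'moment': array([ 0.07041687, -0.01287754, -0.02348013]), 'gripper_force': 0.0, 'gripper_width': 0.08740500320617749}
```

View pics/scene0b.png

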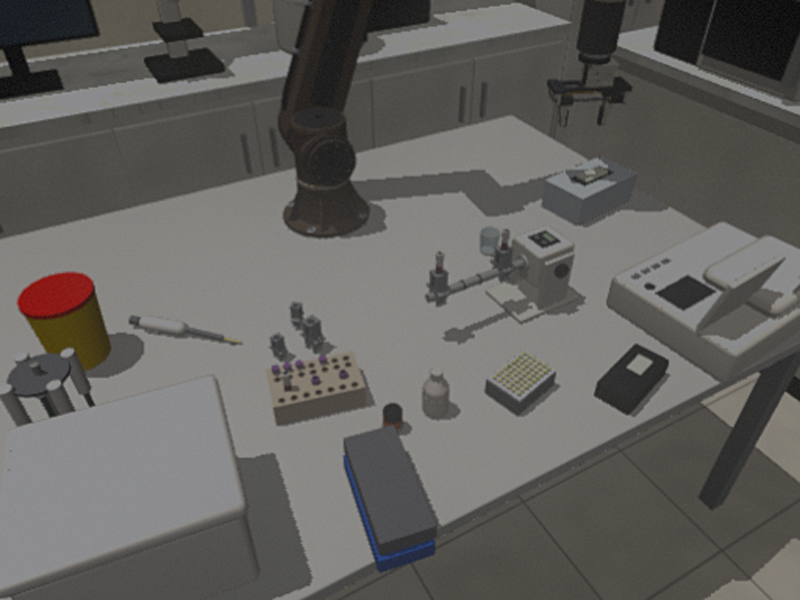

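View pics/side0b.png

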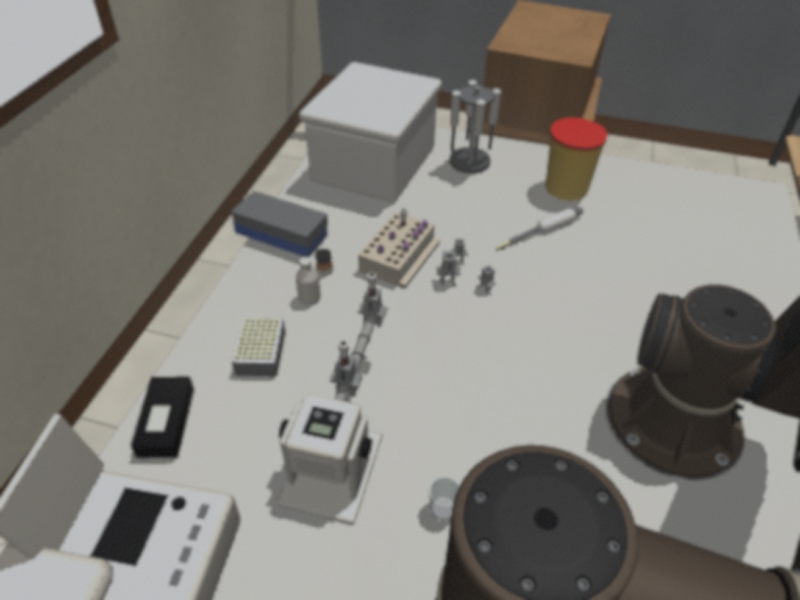

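Scene view (800-wide pixels): three grey holders stand near the rack at (297,312), (313,330) and (279,345). The one at (313,330) looks largest. The rack is at (315,385), and the shaft runs from (430,297) to (525,265). I'll enlarge to confirm.

Run:
```python
from h import *
a=load("scene0");b=load("side0")
f=lambda im,x,y,w,h,s:cv2.resize(im[y:y+h,x:x+w],None,fx=s,fy=s,interpolation=cv2.INTER_CUBIC)
A=f(a["image"],165,185,80,90,5); A2=f(a["image"],265,140,110,72,3.6)
B=f(b["image"],220,130,100,60,4); B2=f(b["image"],180,170,80,90,5)
out=np.zeros((600,800,3),np.uint8)
A=A[:300 if 0 else 450]
out[:450,:400]=A; out[:240,400:800]=B; 
t=cv2.resize(A2,(400,262)); out[240:502,400:800]=t
cv2.imwrite("pics/crop0.png",out)
for n,p in dict(h1=(297,325),h2=(313,346),h3=(279,357),beak=(488,252),rack=(320,405)).items():
    print(n,onz(a,np.array(p)*.64,0))
for n,p in dict(h1=(459,261),h2=(448,280),h3=(486,289)).items(): print(n,onz(b,np.array(p)*.64,0))
```

```text
h1 [ 0.39086363 -0.24066333  0.        ]
h2 [ 0.46928112 -0.23605812  0.        ]
h3 [ 0.46571769 -0.30975904  0.        ]
beak [0.36527081 0.28141192 0.        ]
rack [ 0.62591212 -0.28747614  0.        ]
h1 [ 0.46273999 -0.30611271  0.        ]
h2 [ 0.47256542 -0.23895302  0.        ]
h3 [ 0.38819015 -0.234752    0.        ]
```

View pics/crop0.png

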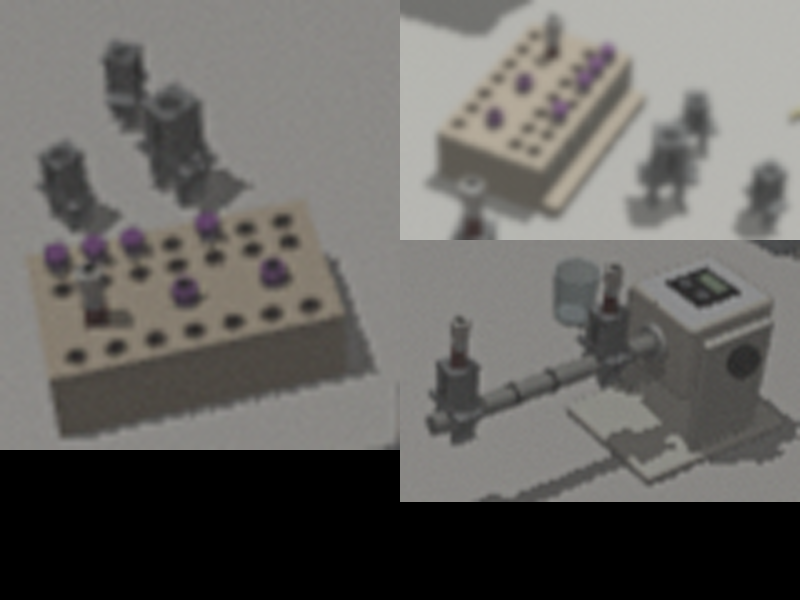

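The crop shows the middle holder (scene 313,330) is clearly the tallest and widest, so it is the largest. The two neighbours are smaller look-alikes. The tall grey-capped tube is in the rack's lower-left deep hole at crop (93,295), and the two purple deep vials stay. Both rings on the shaft are visible at crop (513,388) and (553,378).

```bash
cat >> h.py <<'E'
def plan(p,yaw,n=None,rot=None):
    "print row values (units of the moves) for n equal rows to p with tool down at yaw; drift of tilt is mended too"
    s=r.get_state(); R0=Ro.from_euler('xyz',s["eef_rot"],degrees=True); p0=s["tcp_pos"]
    R1=Ro.from_euler('xyz',[180,0,yaw],degrees=True); w=(R0.inv()*R1).as_rotvec()
    d=np.array(p)-p0; n=n or int(np.ceil(max(np.linalg.norm(d)/.06,np.abs(w).max()/.079)))
    print("at",p0.round(4),s["eef_rot"].round(2),"F",np.round(s["contact_force"],1),"w",round(s["gripper_width"],4),"n",n,"rot",(w/n/.08).round(3))
    print("const-axes total slide(before rot)",(R0.inv().apply(d)/.15).round(3), "after rot",(R1.inv().apply(d)/.15).round(3))
E
python3 - <<'E'
from h import *
a=load("scene0");b=load("side0")
P={}
for n,p in dict(r1=(513,388),r2=(553,378),end=(432,424),root=(655,342)).items():
    uv=(265+(p[0]-400)/400*110,140+(p[1]-240)/262*72); P[n]=onz(a,uv,.11); print(n,P[n].round(4),proj(b,P[n])/.64)
d=P["r2"]-P["r1"];print(np.linalg.norm(d),np.degrees(np.arctan2(*(P["root"]-P["end"])[[1,0]])))
# tube hole: cap top at crop (90,268)
print("cap top",onz(a,(165+90/5,185+268/5),.09))
print(a["t"],load("wrist0")["T_tool_cam"].round(3))
plan([.42,.10,.42],-23)
E
```

```text
r1 [0.5553 0.0727 0.11  ] [[366.0505895  342.74697913]]
r2 [0.5605 0.1121 0.11  ] [[356.11691685 358.76601268]]
end [ 0.5639 -0.0163  0.11  ] [[376.44210909 306.78923738]]
root [0.5609 0.2257 0.11  ] [[333.33082127 411.36565561]]
0.039723640505265924 90.72460978447671
cap top [ 0.60290038 -0.33585319  0.09      ]
[-0.19467082 -0.22309416  1.72745826] [[ 0.    -0.959 -0.284  0.077]
 [ 1.     0.     0.001 -0.   ]
 [-0.001 -0.284  0.959 -0.158]
 [ 0.     0.     0.     1.   ]]
at [0.2663 0.6198 0.2258] [ 1.7993e+02 -1.0000e-02 -2.3250e+01] F [-1.  -0.2 -0.1] w 0.0874 n 10 rot [ 0.002 -0.    -0.006]
const-axes total slide(before rot) [ 2.31   2.781 -1.291] after rot [ 2.297  2.79  -1.294]
```

Run:
```python
from h import *
plan([.617,.068,.40],-23)
```

```text
at [0.2663 0.6198 0.2258] [ 1.7993e+02 -1.0000e-02 -2.3250e+01] F [-1.  -0.2 -0.1] w 0.0874 n 12 rot [ 0.001 -0.    -0.005]
const-axes total slide(before rot) [ 3.601  2.458 -1.158] after rot [ 3.589  2.473 -1.161]
```

Request:
{"api": "play_rows", "payload": {"rows": [{"slide":[0,0,-0.386],"delta_rot":[0,0,0],"fingers":1},{"slide":[0,0,-0.386],"delta_rot":[0,0,0],"fingers":1},{"slide":[0,0,-0.386],"delta_rot":[0,0,0],"fingers":1},{"slide":[0.327,0.2235,0],"delta_rot":[0,0,0],"fingers":1},{"slide":[0.327,0.2235,0],"delta_rot":[0,0,0],"fingers":1},{"slide":[0.327,0.2235,0],"delta_rot":[0,0,0],"fingers":1},{"slide":[0.327,0.2235,0],"delta_rot":[0,0,0],"fingers":1},{"slide":[0.327,0.2235,0],"delta_rot":[0,0,0],"fingers":1}]}}

```text
time_s: 1.15
tcp_pos: [0.4262, 0.3675, 0.4002]
eef_rot: [-180.0, 0.0, -23.2]
contact_force: [0.7, 0.1, 0.2]
gripper_width: 0.0878
gripper_force: 0.0
```

Request:
{"api": "play_rows", "payload": {"rows": [{"slide":[0.327,0.2235,0],"delta_rot":[0,0,0],"fingers":1},{"slide":[0.327,0.2235,0],"delta_rot":[0,0,0],"fingers":1},{"slide":[0.327,0.2235,0],"delta_rot":[0,0,0],"fingers":1},{"slide":[0.327,0.2235,0],"delta_rot":[0,0,0],"fingers":1},{"slide":[0.327,0.2235,0],"delta_rot":[0,0,0],"fingers":1},{"slide":[0.327,0.2235,0],"delta_rot":[0,0,0],"fingers":1},{"slide":[0,0,0],"delta_rot":[0,0,0],"fingers":1},{"slide":[0,0,0],"delta_rot":[0,0,0],"fingers":1}]}}

```text
time_s: 2.15
tcp_pos: [0.6165, 0.0681, 0.3997]
eef_rot: [180.0, 0.0, -23.3]
contact_force: [-0.1, 0.4, 0.0]
gripper_width: 0.0875
gripper_force: 0.0
```

Run:
```python
from h import *
c=save("wrist","w1"); im=c["image"]
uv=proj(c,[[.56,.092,.11]])[0];print(uv)
x,y=np.clip(uv-[100,75],0,[312,234]).astype(int);print(x,y)
cv2.imwrite("pics/w1c.png",cv2.resize(im[y:y+150,x:x+200],None,fx=4,fy=4,interpolation=cv2.INTER_CUBIC))
plan([.47,-.237,.3],-23)
```

```text
[254.2878941  193.28948467]
154 118
at [0.6163 0.0688 0.4001] [ 1.800e+02  2.000e-02 -2.324e+01] F [-0.4  0.3  0. ] w 0.0879 n 6 rot [ 0.     0.001 -0.009]
const-axes total slide(before rot) [-0.092  2.258  0.668] after rot [-0.101  2.258  0.667]
```

View pics/w1c.png

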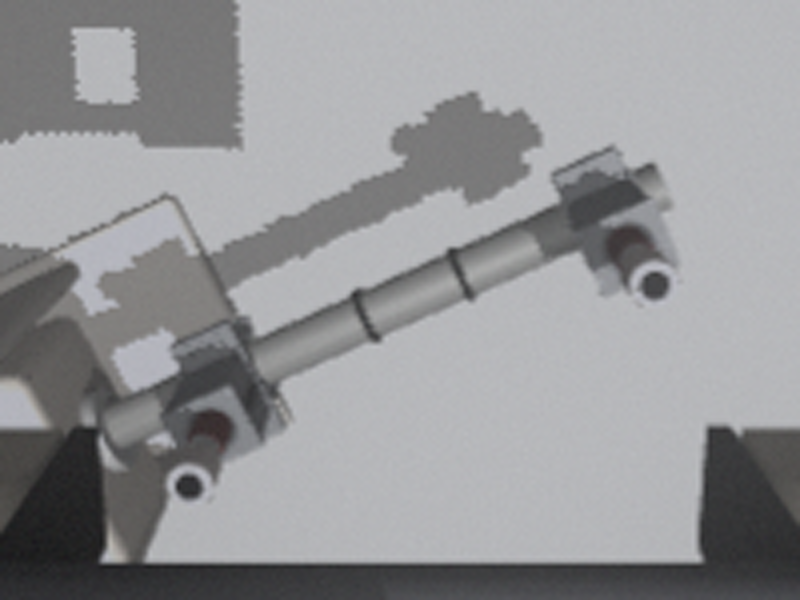

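The wrist crop shows the shaft with its two rings at crop (367,315) and (462,273), and the loaded holders at both ends. I'll take a second wrist view from a shifted position, then go over the holder.

Request:
{"api": "play_rows", "payload": {"rows": [{"slide":[-0.3,0,0],"delta_rot":[0,0,0],"fingers":1},{"slide":[-0.3,0,0],"delta_rot":[0,0,0],"fingers":1},{"slide":[0,0,0],"delta_rot":[0,0,0],"fingers":1},{"slide":[0,0,0],"delta_rot":[0,0,0],"fingers":1}]}}

```text
time_s: 2.7
tcp_pos: [0.5335, 0.1049, 0.401]
eef_rot: [-179.9, -0.0, -23.1]
contact_force: [0.5, 0.0, -0.1]
gripper_width: 0.0878
gripper_force: 0.0
```

Run:
```python
from h import *
from scipy.ndimage import map_coordinates
c2=save("wrist","w2"); c1=load("w1")
def lum(c): return c["image"].astype(float).mean(2)
def station(c):
    # profile across the shaft: dark-vs-bench edges and ring dips, in image, along rough axis guess
    z=.11; best={}
    g=cv2.GaussianBlur(lum(c),(0,0),.7)
    ys=np.arange(.045,.145,.0005)
    # along-axis profile at x=.557.. top of shaft
    xs=np.arange(.525,.60,.0005)
    Y,X=np.meshgrid(ys,xs,indexing='ij')
    uv=proj(c,np.c_[X.ravel(),Y.ravel(),np.full(X.size,z)])
    return map_coordinates(g,[uv[:,1],uv[:,0]],order=1).reshape(X.shape),xs,ys,uv.reshape(X.shape+(2,))
for i,c in enumerate((c1,c2)):
    I,xs,ys,uv=station(c)
    cv2.imwrite(f"pics/rect{i}.png",cv2.resize(I.astype(np.uint8),None,fx=2.6,fy=2.6))
im=np.hstack([cv2.imread("pics/rect0.png"),np.zeros((520,10,3),np.uint8),cv2.imread("pics/rect1.png")]);cv2.imwrite("pics/rect.png",im);print(im.shape)
```

```text
(520, 790, 3)
```

View pics/rect.png

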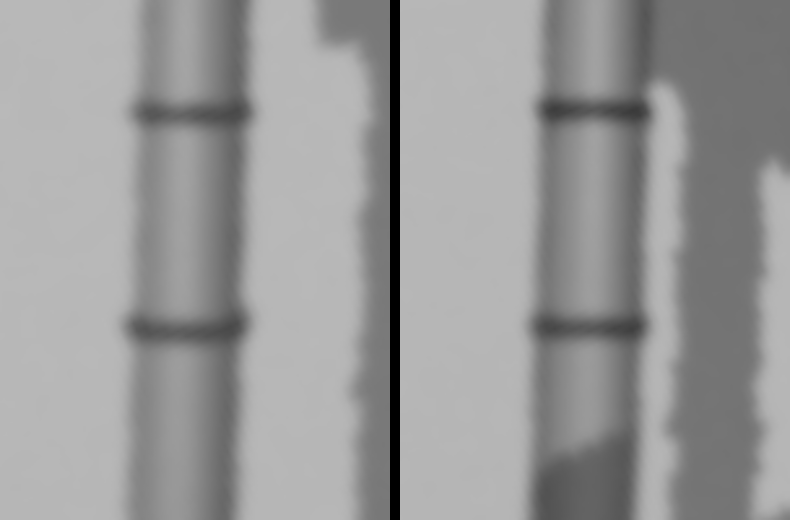

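The rectified patches show the shaft axis at station about x=0.562, with the rings' midpoint at y≈0.087 and a shaft yaw of about -1.3°. Next I'll view the holder and tube.

Run:
```python
from h import *
plan([.54,-.26,.34],-23)
```

```text
at [0.5339 0.1046 0.4005] [-1.7997e+02 -2.0000e-02 -2.3160e+01] F [-0.2 -0.5  0.1] w 0.0876 n 7 rot [-0.001 -0.001 -0.005]
const-axes total slide(before rot) [0.993 2.219 0.403] after rot [0.987 2.222 0.403]
```

Request:
{"api": "play_rows", "payload": {"rows": [{"slide":[0.142,0.317,0.0575],"delta_rot":[0,0,0],"fingers":1},{"slide":[0.142,0.317,0.0575],"delta_rot":[0,0,0],"fingers":1},{"slide":[0.142,0.317,0.0575],"delta_rot":[0,0,0],"fingers":1},{"slide":[0.142,0.317,0.0575],"delta_rot":[0,0,0],"fingers":1},{"slide":[0.142,0.317,0.0575],"delta_rot":[0,0,0],"fingers":1},{"slide":[0.142,0.317,0.0575],"delta_rot":[0,0,0],"fingers":1},{"slide":[0.142,0.317,0.0575],"delta_rot":[0,0,0],"fingers":1},{"slide":[0,0,0],"delta_rot":[0,0,0],"fingers":1}]}}

```text
time_s: 3.75
tcp_pos: [0.5391, -0.2642, 0.3373]
eef_rot: [179.9, 0.2, -23.5]
contact_force: [-1.0, 1.2, -0.5]
gripper_width: 0.0875
gripper_force: 0.0
```

Run:
```python
from h import *
r.capture("wrist")
c=save("wrist","w3"); im=c["image"]
print(proj(c,[[.47,-.237,.075],[.603,-.336,.09]]),r.get_state()["tcp_pos"])
u=proj(c,[[.52,-.27,.075]])[0]; x,y=np.clip(u-[133,100],0,[246,184]).astype(int);print(x,y)
cv2.imwrite("pics/w3c.png",cv2.resize(im[y:y+200,x:x+266],None,fx=3,fy=3,interpolation=cv2.INTER_CUBIC))
```

```text
[[256.56627768 206.05687868]
 [286.00560586  93.41461419]] [ 0.53958408 -0.26180374  0.33879409]
130 67
```

View pics/w3c.png

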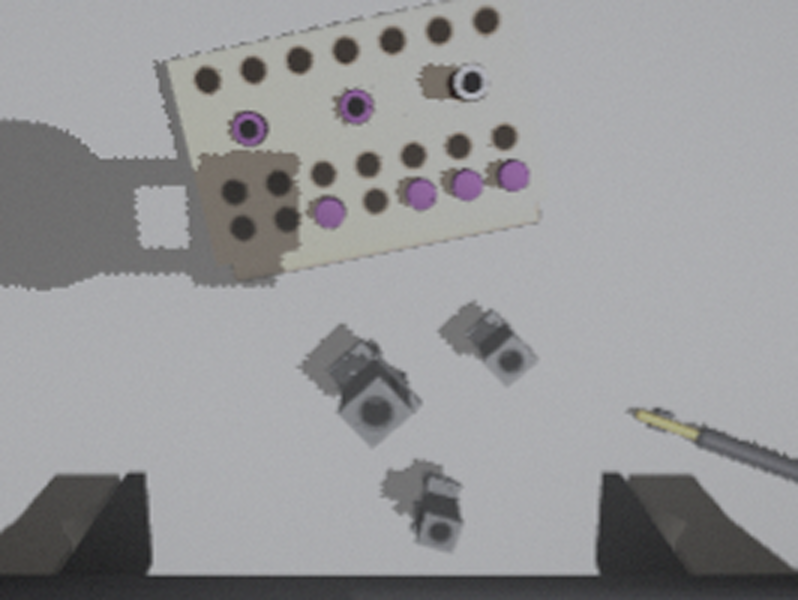

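The big holder's tower top is at crop (377,411) with its socket. The smaller look-alikes are at (512,360) and (440,530). The tube cap (white ring) is at (470,82). I'll zoom in for the holder's orientation.

Run:
```python
from h import *
c=load("w3"); im=c["image"]
x0,y0=222,168
cv2.imwrite("pics/w3d.png",cv2.resize(im[y0:y0+60,x0:x0+60],None,fx=10,fy=10,interpolation=cv2.INTER_CUBIC))
g=im.astype(float).mean(2)
print(im[204,250:262].mean(1).round())
o=onz(c,(130+377/3,67+411/3),.075);print("holder top",o)
for z in(.09,): print("cap",onz(c,(130+470/3,67+82/3),z))
for p in((170,62),(540,217)): print("rack corner",onz(c,(130+p[0]/3,67+p[1]/3),.05))
```

```text
[ 91.  73.  72.  68.  68.  69.  70.  69.  69.  75.  95. 119.]
holder top [ 0.47355441 -0.23705708  0.075     ]
cap [ 0.60159137 -0.33636859  0.09      ]
rack corner [ 0.66610002 -0.21301845  0.05      ]
rack corner [ 0.52710829 -0.34894846  0.05      ]
```

View pics/w3d.png

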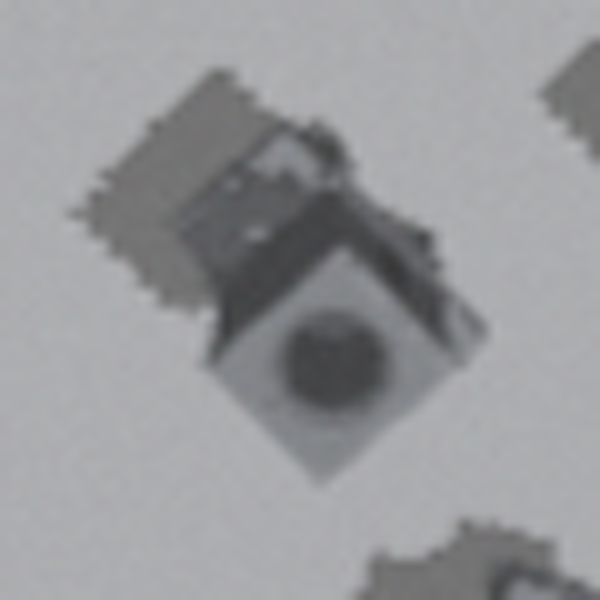

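Run:
```python
from h import *
c=load("w3")
C=np.array([onz(c,(222+p[0]/10,168+p[1]/10),.075) for p in((210,360),(345,250),(460,362),(320,485))])
m=C.mean(0);print(m,[np.linalg.norm(C[i]-C[i-1]).round(4) for i in range(4)])
ang=[np.degrees(np.arctan2(*(C[i]-C[i-1])[[1,0]]))%90 for i in range(4)];print(ang)
a0=np.mean(ang)
for a in(a0,a0+90):
    R=Ro.from_euler('z',a,degrees=True).as_matrix()
    for z,w in((.035,25),(0.03,25),(0,15.5)):
        P=m*[1,1,0]+(R@(np.array([[w,13,0],[-w,13,0],[-w,-13,0],[w,-13,0]]).T/1000)).T+[0,0,z]
        print(a.round(1),z,((proj(c,P)-[222,168])*10).round().tolist())
```

```text
[ 0.47300582 -0.2363315   0.075     ] [np.float64(0.0261), np.float64(0.0267), np.float64(0.0247), np.float64(0.0289)]
[np.float64(15.913196272804708), np.float64(17.069667115163426), np.float64(21.065470862601927), np.float64(19.843857622111457)]
18.5 0.035 [[170.0, 225.0], [374.0, 440.0], [493.0, 341.0], [289.0, 122.0]]
18.5 0.03 [[172.0, 217.0], [374.0, 429.0], [491.0, 331.0], [289.0, 114.0]]
18.5 0 [[217.0, 206.0], [335.0, 332.0], [446.0, 238.0], [327.0, 110.0]]
108.5 0.035 [[272.0, 435.0], [500.0, 242.0], [394.0, 127.0], [166.0, 324.0]]
108.5 0.03 [[273.0, 424.0], [498.0, 233.0], [393.0, 119.0], [167.0, 315.0]]
108.5 0 [[315.0, 331.0], [447.0, 218.0], [348.0, 111.0], [216.0, 226.0]]
```

The projected crown corners match the holder's x axis at about 18.5°, centre (0.473, -0.2365), with tower sides of about 26 mm as specified, so this is the large holder. Next: turn the tool to yaw -71.5 while descending.

Request:
{"api": "play_rows", "payload": {"rows": [{"slide":[0,0,0.1],"delta_rot":[0,0,0.96],"fingers":0.14},{"slide":[0,0,0.1],"delta_rot":[0,0,0.96],"fingers":0.14},{"slide":[0,0,0.1],"delta_rot":[0,0,0.96],"fingers":0.14},{"slide":[0,0,0.1],"delta_rot":[0,0,0.96],"fingers":0.14},{"slide":[0,0,0.1],"delta_rot":[0,0,0.96],"fingers":0.14},{"slide":[0,0,0.1],"delta_rot":[0,0,0.96],"fingers":0.14},{"slide":[0,0,0.1],"delta_rot":[0,0,0.96],"fingers":0.14},{"slide":[0,0,0.1],"delta_rot":[0,0,0.96],"fingers":0.14}]}}

```text
time_s: 4.85
tcp_pos: [0.5402, -0.2596, 0.2198]
eef_rot: [-180.0, -0.0, -58.5]
contact_force: [0.0, 1.2, -0.1]
gripper_width: 0.05
gripper_force: 0.0
```

Request:
{"api": "play_rows", "payload": {"rows": [{"slide":[0,0,0.1],"delta_rot":[0,0,0.96],"fingers":0.14},{"slide":[0,0,0.1],"delta_rot":[0,0,0.96],"fingers":0.14},{"slide":[0,0,0.1],"delta_rot":[0,0,0.96],"fingers":0.14},{"slide":[0,0,0],"delta_rot":[0,0,0],"fingers":0.14},{"slide":[0,0,0],"delta_rot":[0,0,0],"fingers":0.14}]}}

```text
time_s: 5.48
tcp_pos: [0.5402, -0.2604, 0.1757]
eef_rot: [-180.0, -0.0, -71.5]
contact_force: [-0.6, -0.3, -0.1]
gripper_width: 0.05
gripper_force: 0.0
```

Run:
```python
from h import *
plan([.473,-.2365,.16],-71.5)
```

```text
at [ 0.5402 -0.2604  0.1757] [-1.7996e+02 -4.0000e-02 -7.1500e+01] F [-0.6 -0.3 -0.1] w 0.05 n 2 rot [-0.005 -0.004  0.   ]
const-axes total slide(before rot) [-0.293  0.375  0.104] after rot [-0.293  0.375  0.105]
```

Request:
{"api": "play_rows", "payload": {"rows": [{"slide":[-0.147,0.188,0.05],"delta_rot":[0,0,0],"fingers":0.14},{"slide":[-0.147,0.188,0.05],"delta_rot":[0,0,0],"fingers":0.14},{"slide":[0,0,0.2],"delta_rot":[0,0,0],"fingers":0.14},{"slide":[0,0,0.2],"delta_rot":[0,0,0],"fingers":0.14},{"slide":[0,0,0.2],"delta_rot":[0,0,0],"fingers":0.14},{"slide":[0,0,0.15],"delta_rot":[0,0,0],"fingers":0.14},{"slide":[0,0,0.06],"delta_rot":[0,0,0],"fingers":0.14},{"slide":[0,0,0],"delta_rot":[0,0,0],"fingers":0.14}]}}

```text
time_s: 6.48
tcp_pos: [0.4725, -0.2367, 0.0387]
eef_rot: [180.0, -0.0, -71.6]
contact_force: [0.1, 0.0, 0.6]
gripper_width: 0.0499
gripper_force: 0.0
```

Run:
```python
from h import *
plan([.473,-.2365,.0365],-71.5)
```

```text
at [ 0.4725 -0.2367  0.0387] [ 1.80e+02 -1.00e-02 -7.16e+01] F [0.1 0.  0.6] w 0.0499 n 1 rot [ 0.001 -0.002 -0.023]
const-axes total slide(before rot) [-0.    -0.004  0.015] after rot [-0.    -0.004  0.015]
```

Request:
{"api": "play_rows", "payload": {"rows": [{"slide":[0,0,0.015],"delta_rot":[0,0,0],"fingers":0.14},{"slide":[0,0,0],"delta_rot":[0,0,0],"fingers":-1},{"slide":[0,0,0],"delta_rot":[0,0,0],"fingers":-1},{"slide":[0,0,0],"delta_rot":[0,0,0],"fingers":-1},{"slide":[0,0,0],"delta_rot":[0,0,0],"fingers":-1}], "squeeze": 30}}

```text
time_s: 7.1
tcp_pos: [0.4724, -0.2368, 0.0364]
eef_rot: [-180.0, -0.0, -71.6]
contact_force: [-0.2, -0.3, 2.5]
gripper_width: 0.0261
gripper_force: 30.0
```

Request:
{"api": "play_rows", "payload": {"rows": [{"slide":[0,0,-0.3],"delta_rot":[0,0,0],"fingers":-1},{"slide":[0,0,-0.4],"delta_rot":[0,0,0],"fingers":-1},{"slide":[0,0,-0.4],"delta_rot":[0,0,0],"fingers":-1},{"slide":[0,0,-0.4],"delta_rot":[0,0,0],"fingers":-1},{"slide":[0,0,-0.2],"delta_rot":[0,0,0],"fingers":-1},{"slide":[0,0,0],"delta_rot":[0,0,0],"fingers":-1}]}}

```text
time_s: 7.85
tcp_pos: [0.4731, -0.2369, 0.2938]
eef_rot: [-179.7, -0.1, -71.6]
contact_force: [-0.6, 0.1, -2.2]
gripper_width: 0.0257
gripper_force: 30.0
```

Run:
```python
from h import *
plan([.56,.087,.29],-91.3)
c=save("wrist","w4");cv2.imwrite("pics/w4b.png",c["image"])
```

```text
at [ 0.4731 -0.2369  0.2938] [-1.7975e+02 -1.3000e-01 -7.1650e+01] F [-0.6  0.1 -2.2] w 0.0257 n 6 rot [-0.01  -0.003  0.715]
const-axes total slide(before rot) [-1.867 -1.23   0.027] after rot [-2.172 -0.53   0.025]
```

View pics/w4b.png

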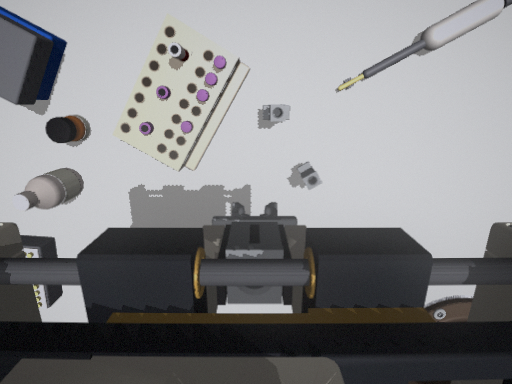

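The wrist view shows the holder gripped by its tower, with its feet at (237,212) and (270,210). The neighbouring holders and the rack are undisturbed.

Request:
{"api": "play_rows", "payload": {"rows": [{"slide":[0,0,0],"delta_rot":[0,0,0.858],"fingers":-1},{"slide":[0,0,0],"delta_rot":[0,0,0.858],"fingers":-1},{"slide":[0,0,0],"delta_rot":[0,0,0.858],"fingers":-1},{"slide":[0,0,0],"delta_rot":[0,0,0.858],"fingers":-1},{"slide":[0,0,0],"delta_rot":[0,0,0.858],"fingers":-1},{"slide":[-0.36,-0.088,0],"delta_rot":[0,0,0],"fingers":-1},{"slide":[-0.36,-0.088,0],"delta_rot":[0,0,0],"fingers":-1},{"slide":[-0.36,-0.088,0],"delta_rot":[0,0,0],"fingers":-1}]}}

```text
time_s: 8.9
tcp_pos: [0.5148, -0.0742, 0.2893]
eef_rot: [179.8, -0.0, -91.4]
contact_force: [0.9, -0.4, -0.8]
gripper_width: 0.0259
gripper_force: 30.0
```

Request:
{"api": "play_rows", "payload": {"rows": [{"slide":[-0.36,-0.088,0],"delta_rot":[0,0,0],"fingers":-1},{"slide":[-0.36,-0.088,0],"delta_rot":[0,0,0],"fingers":-1},{"slide":[-0.36,-0.088,0],"delta_rot":[0,0,0],"fingers":-1},{"slide":[0,0,0],"delta_rot":[0,0,0],"fingers":-1},{"slide":[0,0,0],"delta_rot":[0,0,0],"fingers":-1}]}}

```text
time_s: 9.52
tcp_pos: [0.558, 0.0853, 0.2894]
eef_rot: [179.8, -0.1, -91.3]
contact_force: [0.4, 0.0, -0.4]
gripper_width: 0.0259
gripper_force: 30.0
```

Run:
```python
from h import *
plan([.562,.087,.20],-91.3)
```

```text
at [0.558  0.0853 0.2894] [ 1.7984e+02 -8.0000e-02 -9.1270e+01] F [ 0.4  0.  -0.4] w 0.0259 n 2 rot [ 0.018 -0.008  0.003]
const-axes total slide(before rot) [-0.012 -0.028  0.596] after rot [-0.012 -0.026  0.596]
```

Request:
{"api": "play_rows", "payload": {"rows": [{"slide":[-0.012,-0.027,0.2],"delta_rot":[0.018,0,0],"fingers":-1},{"slide":[0,0,0.2],"delta_rot":[0,0,0],"fingers":-1},{"slide":[0,0,0.2],"delta_rot":[0,0,0],"fingers":-1},{"slide":[0,0,0.15],"delta_rot":[0,0,0],"fingers":-1},{"slide":[0,0,0.06],"delta_rot":[0,0,0],"fingers":-1},{"slide":[0,0,0],"delta_rot":[0,0,0],"fingers":-1},{"slide":[0,0,0],"delta_rot":[0,0,0],"fingers":-1}]}}

```text
time_s: 10.4
tcp_pos: [0.5635, 0.087, 0.1707]
eef_rot: [-179.8, 0.0, -91.3]
contact_force: [-0.8, 0.3, -1.1]
gripper_width: 0.0258
gripper_force: 30.0
```

Run:
```python
from h import *
plan([.562,.087,.16],-91.3)
c=save("wrist","w5"); s=save("scene","s5"); d=save("side","d5")
u=proj(s,[[.56,.09,.13]])[0].astype(int); v=proj(d,[[.56,.09,.13]])[0].astype(int)
f=lambda im,u:cv2.resize(im[u[1]-40:u[1]+40,u[0]-40:u[0]+40],(400,400),interpolation=cv2.INTER_CUBIC)
cv2.imwrite("pics/m5.png",np.hstack([f(s["image"],u),f(d["image"],v)]))
```

```text
at [0.5635 0.087  0.1707] [-1.7983e+02  3.0000e-02 -9.1330e+01] F [-0.8  0.3 -1.1] w 0.0258 n 1 rot [-0.037  0.007 -0.007]
const-axes total slide(before rot) [0.    0.01  0.071] after rot [0.    0.01  0.071]
```

View pics/m5.png

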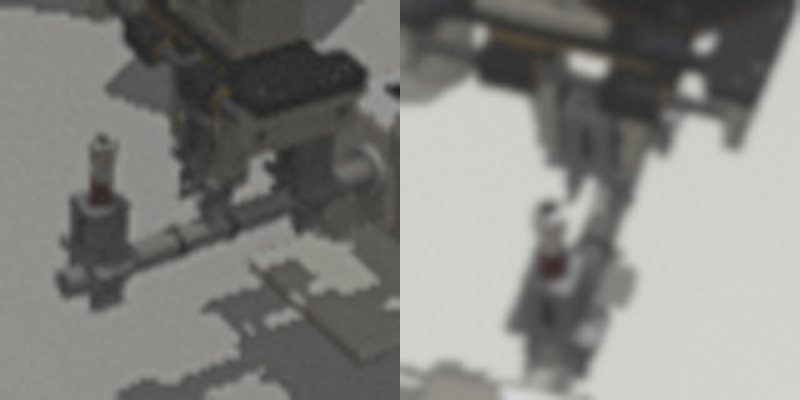

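The scene crop shows the holder above the shaft between the rings, at about (215,190). I'll go down slowly by feel.

Request:
{"api": "play_rows", "payload": {"rows": [{"slide":[0,0.008,0.03],"delta_rot":[-0.03,0,0],"fingers":-1},{"slide":[0,0,0.02],"delta_rot":[0,0,0],"fingers":-1},{"slide":[0,0,0.02],"delta_rot":[0,0,0],"fingers":-1},{"slide":[0,0,0],"delta_rot":[0,0,0],"fingers":-1}]}}

```text
time_s: 11.05
tcp_pos: [0.5616, 0.0871, 0.1587]
eef_rot: [179.9, -0.0, -91.3]
contact_force: [-0.2, -0.3, -0.6]
gripper_width: 0.0258
gripper_force: 30.0
```

Request:
{"api": "play_rows", "payload": {"rows": [{"slide":[0,0,0.015],"delta_rot":[0,0,0],"fingers":-1},{"slide":[0,0,0],"delta_rot":[0,0,0],"fingers":-1}]}}

```text
time_s: 11.3
tcp_pos: [0.5617, 0.0871, 0.1567]
eef_rot: [179.9, -0.0, -91.3]
contact_force: [-0.1, -0.6, -0.6]
gripper_width: 0.026
gripper_force: 30.0
```

Request:
{"api": "play_rows", "payload": {"rows": [{"slide":[0,0,0.015],"delta_rot":[0,0,0],"fingers":-1},{"slide":[0,0,0],"delta_rot":[0,0,0],"fingers":-1}]}}

```text
time_s: 11.55
tcp_pos: [0.5616, 0.0871, 0.1544]
eef_rot: [179.9, -0.0, -91.3]
contact_force: [0.2, -0.0, -0.9]
gripper_width: 0.026
gripper_force: 30.0
```

Request:
{"api": "play_rows", "payload": {"rows": [{"slide":[0,0,0.012],"delta_rot":[0,0,0],"fingers":-1},{"slide":[0,0,0],"delta_rot":[0,0,0],"fingers":-1}]}}

```text
time_s: 11.8
tcp_pos: [0.5617, 0.0871, 0.1527]
eef_rot: [179.9, -0.0, -91.3]
contact_force: [-0.6, 0.0, -1.4]
gripper_width: 0.0262
gripper_force: 30.0
```

Request:
{"api": "play_rows", "payload": {"rows": [{"slide":[0,0,0.012],"delta_rot":[0,0,0],"fingers":-1},{"slide":[0,0,0],"delta_rot":[0,0,0],"fingers":-1}]}}

```text
time_s: 12.05
tcp_pos: [0.5617, 0.0871, 0.1509]
eef_rot: [179.9, -0.0, -91.3]
contact_force: [-0.2, 0.3, -1.0]
gripper_width: 0.0259
gripper_force: 30.0
```

Request:
{"api": "play_rows", "payload": {"rows": [{"slide":[0,0,0.012],"delta_rot":[0,0,0],"fingers":-1},{"slide":[0,0,0],"delta_rot":[0,0,0],"fingers":-1}]}}

```text
time_s: 12.3
tcp_pos: [0.5617, 0.0871, 0.1491]
eef_rot: [179.9, -0.0, -91.3]
contact_force: [1.0, 0.8, -0.5]
gripper_width: 0.0258
gripper_force: 30.0
```

Request:
{"api": "play_rows", "payload": {"rows": [{"slide":[0,0,0.012],"delta_rot":[0,0,0],"fingers":-1},{"slide":[0,0,0],"delta_rot":[0,0,0],"fingers":-1}]}}

```text
time_s: 12.55
tcp_pos: [0.5619, 0.0871, 0.1474]
eef_rot: [180.0, 0.0, -91.3]
contact_force: [-0.1, 0.0, -1.6]
gripper_width: 0.0259
gripper_force: 30.0
```

Request:
{"api": "play_rows", "payload": {"rows": [{"slide":[0,0,0.01],"delta_rot":[0,0,0],"fingers":-1},{"slide":[0,0,0],"delta_rot":[0,0,0],"fingers":-1}]}}

```text
time_s: 12.8
tcp_pos: [0.562, 0.0872, 0.1462]
eef_rot: [180.0, 0.0, -91.3]
contact_force: [0.8, 0.2, 1.1]
gripper_width: 0.0256
gripper_force: 30.0
```

Request:
{"api": "play_rows", "payload": {"rows": [{"slide":[0,0,0.01],"delta_rot":[0,0,0],"fingers":-1},{"slide":[0,0,0],"delta_rot":[0,0,0],"fingers":-1}]}}

```text
time_s: 13.05
tcp_pos: [0.5621, 0.0872, 0.1449]
eef_rot: [-180.0, 0.0, -91.3]
contact_force: [0.4, -0.7, 4.6]
gripper_width: 0.026
gripper_force: 30.0
```

Contact starts at about TCP z=0.1465, so the axis is near 0.1115 and home near TCP z≈0.130. The head is almost level. I'll press on and watch the force.

Request:
{"api": "play_rows", "payload": {"rows": [{"slide":[0,0,0.01],"delta_rot":[0,0,0],"fingers":-1},{"slide":[0,0,0],"delta_rot":[0,0,0],"fingers":-1}]}}

```text
time_s: 13.3
tcp_pos: [0.5623, 0.0872, 0.1437]
eef_rot: [-180.0, 0.0, -91.3]
contact_force: [-0.4, 0.4, 6.4]
gripper_width: 0.0258
gripper_force: 30.0
```

Request:
{"api": "play_rows", "payload": {"rows": [{"slide":[0,0,0.01],"delta_rot":[0,0,0],"fingers":-1},{"slide":[0,0,0],"delta_rot":[0,0,0],"fingers":-1}]}}

```text
time_s: 13.55
tcp_pos: [0.5623, 0.0872, 0.1423]
eef_rot: [-180.0, 0.0, -91.3]
contact_force: [-0.4, 0.3, 8.2]
gripper_width: 0.0259
gripper_force: 30.0
```

Request:
{"api": "play_rows", "payload": {"rows": [{"slide":[0,0,0.01],"delta_rot":[0,0,0],"fingers":-1},{"slide":[0,0,0],"delta_rot":[0,0,0],"fingers":-1}]}}

```text
time_s: 13.8
tcp_pos: [0.5623, 0.0873, 0.1408]
eef_rot: [-180.0, 0.0, -91.3]
contact_force: [-1.1, 0.4, 7.3]
gripper_width: 0.026
gripper_force: 30.0
```

Request:
{"api": "play_rows", "payload": {"rows": [{"slide":[0,0,0.01],"delta_rot":[0,0,0],"fingers":-1},{"slide":[0,0,0],"delta_rot":[0,0,0],"fingers":-1}]}}

```text
time_s: 14.05
tcp_pos: [0.5622, 0.0873, 0.1391]
eef_rot: [-180.0, 0.0, -91.3]
contact_force: [-0.1, -0.6, 5.5]
gripper_width: 0.0259
gripper_force: 30.0
```

Request:
{"api": "play_rows", "payload": {"rows": [{"slide":[0,0,0.01],"delta_rot":[0,0,0],"fingers":-1},{"slide":[0,0,0],"delta_rot":[0,0,0],"fingers":-1}]}}

```text
time_s: 14.3
tcp_pos: [0.562, 0.0872, 0.1371]
eef_rot: [180.0, 0.0, -91.3]
contact_force: [1.8, -0.1, 2.7]
gripper_width: 0.0259
gripper_force: 30.0
```

Request:
{"api": "play_rows", "payload": {"rows": [{"slide":[0,0,0.01],"delta_rot":[0,0,0],"fingers":-1},{"slide":[0,0,0],"delta_rot":[0,0,0],"fingers":-1}]}}

```text
time_s: 14.55
tcp_pos: [0.5617, 0.0872, 0.1348]
eef_rot: [179.9, 0.0, -91.3]
contact_force: [2.8, 0.7, -1.9]
gripper_width: 0.0261
gripper_force: 30.0
```

Request:
{"api": "play_rows", "payload": {"rows": [{"slide":[0,0,0.01],"delta_rot":[0,0,0],"fingers":-1},{"slide":[0,0,0],"delta_rot":[0,0,0],"fingers":-1}]}}

```text
time_s: 14.8
tcp_pos: [0.5614, 0.0871, 0.1328]
eef_rot: [179.9, -0.0, -91.3]
contact_force: [4.8, 0.1, -9.7]
gripper_width: 0.0256
gripper_force: 30.0
```

Request:
{"api": "play_rows", "payload": {"rows": [{"slide":[0,0,0.007],"delta_rot":[0,0,0],"fingers":-1},{"slide":[0,0,0],"delta_rot":[0,0,0],"fingers":-1}]}}

```text
time_s: 15.05
tcp_pos: [0.5614, 0.087, 0.1321]
eef_rot: [179.9, -0.0, -91.3]
contact_force: [4.4, 0.7, -12.0]
gripper_width: 0.0257
gripper_force: 30.0
```

Request:
{"api": "play_rows", "payload": {"rows": [{"slide":[0,-0.003,0.006],"delta_rot":[0,0,0],"fingers":-1},{"slide":[0,0,0],"delta_rot":[0,0,0],"fingers":-1}]}}

```text
time_s: 15.3
tcp_pos: [0.5616, 0.0869, 0.1315]
eef_rot: [179.9, -0.0, -91.3]
contact_force: [2.7, 0.2, -10.6]
gripper_width: 0.0258
gripper_force: 30.0
```

Request:
{"api": "play_rows", "payload": {"rows": [{"slide":[0,0,0.006],"delta_rot":[0,0,0],"fingers":-1},{"slide":[0,0,0],"delta_rot":[0,0,0],"fingers":-1}]}}

```text
time_s: 15.55
tcp_pos: [0.5617, 0.0869, 0.1307]
eef_rot: [179.9, -0.0, -91.3]
contact_force: [2.2, -0.4, -10.3]
gripper_width: 0.0256
gripper_force: 30.0
```

Request:
{"api": "play_rows", "payload": {"rows": [{"slide":[0,0,0.004],"delta_rot":[0,0,0],"fingers":-1},{"slide":[0,0,0],"delta_rot":[0,0,0],"fingers":-1}]}}

```text
time_s: 15.8
tcp_pos: [0.5618, 0.087, 0.1302]
eef_rot: [179.9, -0.0, -91.3]
contact_force: [1.0, 0.6, -10.2]
gripper_width: 0.0259
gripper_force: 30.0
```

Request:
{"api": "play_rows", "payload": {"rows": [{"slide":[0,0,0.004],"delta_rot":[0,0,0],"fingers":-1},{"slide":[0,0,0],"delta_rot":[0,0,0],"fingers":-1}]}}

```text
time_s: 16.05
tcp_pos: [0.562, 0.0871, 0.1298]
eef_rot: [179.9, -0.0, -91.3]
contact_force: [0.8, -0.6, -9.4]
gripper_width: 0.0261
gripper_force: 30.0
```

Request:
{"api": "play_rows", "payload": {"rows": [{"slide":[0,0,0.004],"delta_rot":[0,0,0],"fingers":-1},{"slide":[0,0,0],"delta_rot":[0,0,0],"fingers":-1}]}}

```text
time_s: 16.3
tcp_pos: [0.5621, 0.0871, 0.1296]
eef_rot: [179.9, -0.0, -91.3]
contact_force: [-0.8, -0.9, -4.3]
gripper_width: 0.0257
gripper_force: 30.0
```

Request:
{"api": "play_rows", "payload": {"rows": [{"slide":[0,0,0.004],"delta_rot":[0,0,0],"fingers":-1},{"slide":[0,0,0],"delta_rot":[0,0,0],"fingers":-1}]}}

```text
time_s: 16.55
tcp_pos: [0.5622, 0.0871, 0.1295]
eef_rot: [180.0, -0.0, -91.3]
contact_force: [-5.5, 0.3, 3.1]
gripper_width: 0.0261
gripper_force: 30.0
```

Request:
{"api": "play_rows", "payload": {"rows": [{"slide":[0,0.001,0.003],"delta_rot":[0,0,0],"fingers":-1},{"slide":[0,0,0],"delta_rot":[0,0,0],"fingers":-1}]}}

```text
time_s: 16.8
tcp_pos: [0.5623, 0.0871, 0.1294]
eef_rot: [180.0, 0.0, -91.3]
contact_force: [-6.1, 0.1, 6.9]
gripper_width: 0.0259
gripper_force: 30.0
```

The holder has hit a hard stop at TCP z=0.1295 with a light 7 N push, so it is home. Releasing.

Request:
{"api": "play_rows", "payload": {"rows": [{"slide":[0,0,-0.003],"delta_rot":[0,0,0],"fingers":0.14},{"slide":[0,0,0],"delta_rot":[0,0,0],"fingers":0.14},{"slide":[0,0,0],"delta_rot":[0,0,0],"fingers":0.14},{"slide":[0,0,-0.1],"delta_rot":[0,0,0],"fingers":0.14},{"slide":[0,0,-0.3],"delta_rot":[0,0,0],"fingers":0.14},{"slide":[0,0,-0.4],"delta_rot":[0,0,0],"fingers":0.14},{"slide":[0,0,-0.4],"delta_rot":[0,0,0],"fingers":0.14}]}}

```text
time_s: 17.68
tcp_pos: [0.5621, 0.0869, 0.3118]
eef_rot: [-180.0, 0.0, -91.3]
contact_force: [1.8, 1.3, -0.7]
gripper_width: 0.0498
gripper_force: 0.0
```

Request:
{"api": "play_rows", "payload": {"rows": [{"slide":[0,0,-0.3],"delta_rot":[0,0,0],"fingers":0.14},{"slide":[0.4,0,0],"delta_rot":[0,0,0],"fingers":0.14},{"slide":[0.1,0,0],"delta_rot":[0,0,0],"fingers":0.14},{"slide":[0,0,0],"delta_rot":[0,0,0],"fingers":0.14}]}}

```text
time_s: 18.18
tcp_pos: [0.5604, 0.0112, 0.3545]
eef_rot: [180.0, 0.0, -91.4]
contact_force: [0.4, 0.2, 0.2]
gripper_width: 0.05
gripper_force: 0.0
```

Run:
```python
from h import *
r.capture("wrist")
plan([.60,-.336,.25],-91.3)
c=save("wrist","w6"); 
u=proj(c,[[.562,.087,.1685]])[0];x,y=np.clip(u-[60,45],0,[392,294]).astype(int);print(u,x,y)
cv2.imwrite("pics/w6c.png",cv2.resize(c["image"][y:y+90,x:x+120],None,fx=6.6,fy=6.6,interpolation=cv2.INTER_CUBIC))
```

```text
at [0.5605 0.0119 0.3541] [ 1.7997e+02  1.0000e-02 -9.1380e+01] F [-0.3  0.3  0.3] w 0.0498 n 7 rot [ 0.001  0.    -0.003]
const-axes total slide(before rot) [ 2.312 -0.32   0.693] after rot [ 2.313 -0.316  0.694]
[254.06647522 228.30823309] 194 183
```

View pics/w6c.png

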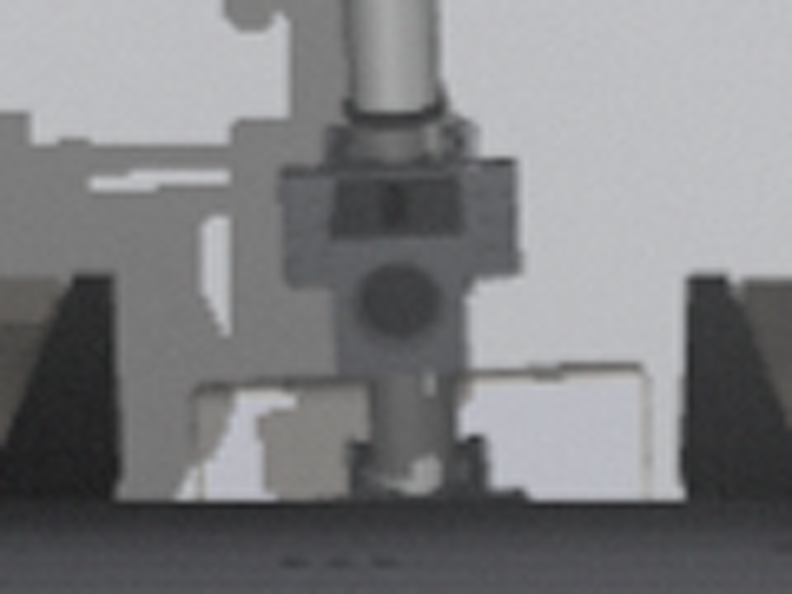

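The crop shows the holder seated symmetrically between the rings, with its socket centre at crop (400,300). Next, the tube.

Request:
{"api": "play_rows", "payload": {"rows": [{"slide":[0.346,-0.0455,0.099],"delta_rot":[0,0,0],"fingers":-0.32},{"slide":[0.346,-0.0455,0.099],"delta_rot":[0,0,0],"fingers":-0.32},{"slide":[0.346,-0.0455,0.099],"delta_rot":[0,0,0],"fingers":-0.32},{"slide":[0.346,-0.0455,0.099],"delta_rot":[0,0,0],"fingers":-0.32},{"slide":[0.346,-0.0455,0.099],"delta_rot":[0,0,0],"fingers":-0.32},{"slide":[0.346,-0.0455,0.099],"delta_rot":[0,0,0],"fingers":-0.32},{"slide":[0.346,-0.0455,0.099],"delta_rot":[0,0,0],"fingers":-0.32},{"slide":[0,0,0],"delta_rot":[0,0,0],"fingers":-0.32}]}}

```text
time_s: 19.27
tcp_pos: [0.5993, -0.3542, 0.2462]
eef_rot: [179.7, 0.1, -91.5]
contact_force: [0.3, 0.7, -0.1]
gripper_width: 0.0299
gripper_force: 0.0
```

Run:
```python
from h import *
c6=load("w6"); print("socket",onz(c6,(194+400/6.6,183+300/6.6),.168))
r.capture("wrist"); r.capture("wrist")
c=save("wrist","w7"); im=c["image"]
u=proj(c,[[.6016,-.3364,.09]])[0];print(u)
x,y=(u-20).astype(int); w=im[y:y+40,x:x+40].astype(int)
print(w.mean(2)[::2,::2].round().astype(int))
hsv=cv2.cvtColor(im,cv2.COLOR_BGR2HSV); m=cv2.inRange(hsv,(125,50,40),(165,255,255))
n,l,st,ce=cv2.connectedComponentsWithStats(m)
for i in range(1,n):
    if st[i,4]>60: print(ce[i].round(1),st[i,2:].tolist(),onz(c,ce[i],.062).round(4),)
```

```text
socket [0.56132989 0.087437   0.168     ]
[252.48465295 188.79775733]
[[131 110 141 193 203 202 204 203 202 203 201 202 200 202 201 203 202 203
  201 202]
 [202 202 203 201 204 203 203 202 201 202 204 202 200 200 204 201 202 202
  202 202]
 [202 201 203 202 201 203 202 198 202 202 199 203 202 202 203 201 201 202
  200 202]
 [202 204 201 201 202 204 201 196 193 131  79 103 181 200 199 202 202 201
  203 202]
 [174 195 203 201 200 202 202 193  99  71  70  71  79 176 193 203 200 201
  202 201]
 [ 89 121 197 202 201 202 202 173  75  99 115 113  84 127 198 201 202 200
  202 200]
 [ 86  87 173 200 202 202 196 151  94 109 114 119 111 125 198 200 201 201
  202 200]
 [ 85  87 165 202 200 200 182 124 110 152 168 160 118 127 199 200 201 200
  201 199]
 [ 87 111 190 201 202 182 139 107 195 202 191 202 205 128 200 201 201 199
  200 193]
 [150 188 200 201 201 181 138 159 204 110  75  85 200 198 202 202 201 200
  181 109]
 [200 200 202 201 180 137 137 185 174  76  76  76 141 202 199 200 200 198
  167  82]
 [201 199 201 199 179 138 137 176 179  76  75  77 150 206 201 200 202 200
  162  83]
 [199 200 
[... 183 characters left out ...]
00 199 198 200 199 198 199 199 198 199 199 197 199
  199 201]
 [107 194 200 200 200 199 198 199 199 199 199 200 198 198 199 197 198 197
  199 199]
 [129 199 199 198 201 199 199 197 198 197 199 196 198 199 199 199 200 197
  187 183]
 [175 185 186 187 185 186 183 185 185 185 187 185 191 197 198 198 198 145
   94  85]
 [135 135 135 135 137 135 134 133 135 133 135 132 163 198 197 198 185  83
   78  77]
 [135 134 133 134 133 132 135 132 132 134 135 133 163 198 198 198 182  76
   80  78]]
[292.4 176.5] [12, 12, 113] [ 0.5537 -0.3424  0.062 ]
[288.2 194.1] [11, 11, 102] [ 0.5585 -0.3205  0.062 ]
[284.3 211.5] [11, 10, 86] [ 0.5632 -0.298   0.062 ]
[275.8 243.7] [9, 11, 73] [ 0.5737 -0.2542  0.062 ]
```

Run:
```python
from h import *
plan([.602,-.336,.066],-91.3)
```

```text
at [ 0.6003 -0.3514  0.2495] [ 1.7992e+02  1.0000e-02 -9.1280e+01] F [ 0.2 -1.1  0.2] w 0.0299 n 4 rot [0.004 0.    0.001]
const-axes total slide(before rot) [-0.103 -0.011  1.223] after rot [-0.103 -0.009  1.223]
```

Request:
{"api": "play_rows", "payload": {"rows": [{"slide":[-0.103,-0.011,0.2],"delta_rot":[0,0,0],"fingers":-0.32},{"slide":[0,0,0.25],"delta_rot":[0,0,0],"fingers":-0.32},{"slide":[0,0,0.25],"delta_rot":[0,0,0],"fingers":-0.32},{"slide":[0,0,0.15],"delta_rot":[0,0,0],"fingers":-0.32},{"slide":[0,0,0],"delta_rot":[0,0,0],"fingers":-0.32},{"slide":[0,0,0],"delta_rot":[0,0,0],"fingers":-0.32}]}}

```text
time_s: 20.18
tcp_pos: [0.603, -0.3362, 0.1241]
eef_rot: [-179.9, -0.1, -91.2]
contact_force: [-0.1, 0.6, 0.5]
gripper_width: 0.0302
gripper_force: 0.0
```

Run:
```python
from h import *
plan([.602,-.336,.066],-91.3)
```

```text
at [ 0.603  -0.3362  0.1241] [-1.7993e+02 -5.0000e-02 -9.1230e+01] F [-0.1  0.6  0.5] w 0.0302 n 1 rot [-0.016 -0.012  0.016]
const-axes total slide(before rot) [-0.002  0.007  0.387] after rot [-0.001  0.007  0.387]
```

Request:
{"api": "play_rows", "payload": {"rows": [{"slide":[0,0.006,0.15],"delta_rot":[0,0,0],"fingers":-0.32},{"slide":[0,0,0.15],"delta_rot":[0,0,0],"fingers":-0.32},{"slide":[0,0,0.085],"delta_rot":[0,0,0],"fingers":-0.32},{"slide":[0,0,0],"delta_rot":[0,0,0],"fingers":-0.32}]}}

```text
time_s: 20.68
tcp_pos: [0.6008, -0.3366, 0.0646]
eef_rot: [179.9, -0.0, -91.3]
contact_force: [0.1, -0.3, -0.9]
gripper_width: 0.0297
gripper_force: 0.0
```

Request:
{"api": "play_rows", "payload": {"rows": [{"slide":[0,0,0],"delta_rot":[0,0,0],"fingers":-1},{"slide":[0,0,0],"delta_rot":[0,0,0],"fingers":-1},{"slide":[0,0,0],"delta_rot":[0,0,0],"fingers":-1}], "squeeze": 12}}

```text
time_s: 21.05
tcp_pos: [0.6015, -0.337, 0.0655]
eef_rot: [-180.0, -0.0, -91.3]
contact_force: [-0.1, 0.1, 4.0]
gripper_width: 0.0157
gripper_force: 12.0
```

Request:
{"api": "play_rows", "payload": {"rows": [{"slide":[0,0,-0.15],"delta_rot":[0,0,0],"fingers":-1},{"slide":[0,0,-0.25],"delta_rot":[0,0,0],"fingers":-1},{"slide":[0,0,-0.35],"delta_rot":[0,0,0],"fingers":-1},{"slide":[0,0,-0.35],"delta_rot":[0,0,0],"fingers":-1},{"slide":[0,0,-0.35],"delta_rot":[0,0,0],"fingers":-1},{"slide":[0,0,-0.2],"delta_rot":[0,0,0],"fingers":-1},{"slide":[0,0,0],"delta_rot":[0,0,0],"fingers":-1}]}}

```text
time_s: 21.92
tcp_pos: [0.6018, -0.3372, 0.3156]
eef_rot: [-179.7, -0.1, -91.3]
contact_force: [-0.4, -0.4, -1.0]
gripper_width: 0.0155
gripper_force: 12.0
```

Run:
```python
from h import *
plan([.5615,.087,.31],-91.3)
```

```text
at [ 0.6018 -0.3372  0.3156] [-1.7975e+02 -1.0000e-01 -9.1320e+01] F [-0.4 -0.4 -1. ] w 0.0155 n 8 rot [-0.007 -0.003 -0.001]
const-axes total slide(before rot) [-2.821  0.334  0.031] after rot [-2.821  0.333  0.037]
```

Request:
{"api": "play_rows", "payload": {"rows": [{"slide":[-0.353,0.042,0.003],"delta_rot":[0,0,0],"fingers":-1},{"slide":[-0.353,0.042,0.003],"delta_rot":[0,0,0],"fingers":-1},{"slide":[-0.353,0.042,0.003],"delta_rot":[0,0,0],"fingers":-1},{"slide":[-0.353,0.042,0.003],"delta_rot":[0,0,0],"fingers":-1},{"slide":[-0.353,0.042,0.003],"delta_rot":[0,0,0],"fingers":-1},{"slide":[-0.353,0.042,0.003],"delta_rot":[0,0,0],"fingers":-1},{"slide":[-0.353,0.042,0.003],"delta_rot":[0,0,0],"fingers":-1},{"slide":[-0.353,0.042,0.003],"delta_rot":[0,0,0],"fingers":-1}]}}

```text
time_s: 22.92
tcp_pos: [0.5594, 0.0895, 0.3075]
eef_rot: [179.9, -0.0, -91.3]
contact_force: [1.6, 0.3, -0.7]
gripper_width: 0.0155
gripper_force: 12.0
```

Request:
{"api": "play_rows", "payload": {"rows": [{"slide":[0,0,0],"delta_rot":[0,0,0],"fingers":-1},{"slide":[0,0,0],"delta_rot":[0,0,0],"fingers":-1},{"slide":[0,0,0],"delta_rot":[0,0,0],"fingers":-1}]}}

```text
time_s: 23.3
tcp_pos: [0.5603, 0.087, 0.3081]
eef_rot: [179.9, -0.0, -91.4]
contact_force: [-0.7, -0.8, 0.0]
gripper_width: 0.0158
gripper_force: 12.0
```

Run:
```python
from h import *
plan([.5617,.087,.235],-91.3)
```

```text
at [0.5603 0.087  0.3081] [ 1.7991e+02 -2.0000e-02 -9.1390e+01] F [-0.7 -0.8  0. ] w 0.0158 n 2 rot [ 0.009 -0.002 -0.009]
const-axes total slide(before rot) [-0.001 -0.01   0.487] after rot [-0.001 -0.01   0.487]
```

Request:
{"api": "play_rows", "payload": {"rows": [{"slide":[0,-0.009,0.2],"delta_rot":[0.009,0,0],"fingers":-1},{"slide":[0,0,0.2],"delta_rot":[0,0,0],"fingers":-1},{"slide":[0,0,0.1],"delta_rot":[0,0,0],"fingers":-1},{"slide":[0,0,0],"delta_rot":[0,0,0],"fingers":-1},{"slide":[0,0,0],"delta_rot":[0,0,0],"fingers":-1}]}}

```text
time_s: 23.92
tcp_pos: [0.5624, 0.0877, 0.2346]
eef_rot: [-179.9, 0.0, -91.3]
contact_force: [0.4, -0.2, 0.9]
gripper_width: 0.0156
gripper_force: 12.0
```

Request:
{"api": "play_rows", "payload": {"rows": [{"slide":[0,0,0.025],"delta_rot":[0,0,0],"fingers":-1},{"slide":[0,0,0.025],"delta_rot":[0,0,0],"fingers":-1},{"slide":[0,0,0],"delta_rot":[0,0,0],"fingers":-1}]}}

```text
time_s: 24.3
tcp_pos: [0.5615, 0.0879, 0.2257]
eef_rot: [180.0, -0.0, -91.3]
contact_force: [-0.1, 0.1, 0.1]
gripper_width: 0.0157
gripper_force: 12.0
```

Request:
{"api": "play_rows", "payload": {"rows": [{"slide":[0.005,0,0.02],"delta_rot":[0,0,0],"fingers":-1},{"slide":[0,0,0.02],"delta_rot":[0,0,0],"fingers":-1},{"slide":[0,0,0],"delta_rot":[0,0,0],"fingers":-1}]}}

```text
time_s: 24.68
tcp_pos: [0.5615, 0.087, 0.2195]
eef_rot: [180.0, -0.0, -91.3]
contact_force: [0.3, 0.3, -0.8]
gripper_width: 0.0154
gripper_force: 12.0
```

Request:
{"api": "play_rows", "payload": {"rows": [{"slide":[0,0,0.02],"delta_rot":[0,0,0],"fingers":-1},{"slide":[0,0,0.02],"delta_rot":[0,0,0],"fingers":-1},{"slide":[0,0,0],"delta_rot":[0,0,0],"fingers":-1}]}}

```text
time_s: 25.05
tcp_pos: [0.5615, 0.0871, 0.2135]
eef_rot: [180.0, -0.0, -91.3]
contact_force: [0.1, -0.6, -0.3]
gripper_width: 0.0157
gripper_force: 12.0
```

The tube is entering the socket cleanly, with no force. I'll continue down.

Request:
{"api": "play_rows", "payload": {"rows": [{"slide":[0,0,0.025],"delta_rot":[0,0,0],"fingers":-1},{"slide":[0,0,0.025],"delta_rot":[0,0,0],"fingers":-1},{"slide":[0,0,0.025],"delta_rot":[0,0,0],"fingers":-1},{"slide":[0,0,0],"delta_rot":[0,0,0],"fingers":-1}]}}

```text
time_s: 25.55
tcp_pos: [0.5615, 0.0871, 0.2022]
eef_rot: [180.0, -0.0, -91.3]
contact_force: [-0.2, 1.2, -0.1]
gripper_width: 0.0155
gripper_force: 12.0
```

Request:
{"api": "play_rows", "payload": {"rows": [{"slide":[0,0,0.025],"delta_rot":[0,0,0],"fingers":-1},{"slide":[0,0,0.02],"delta_rot":[0,0,0],"fingers":-1},{"slide":[0,0,0.015],"delta_rot":[0,0,0],"fingers":-1},{"slide":[0,0,0],"delta_rot":[0,0,0],"fingers":-1}]}}

```text
time_s: 26.05
tcp_pos: [0.5616, 0.0871, 0.1934]
eef_rot: [180.0, -0.0, -91.3]
contact_force: [-0.4, -0.7, -0.5]
gripper_width: 0.0152
gripper_force: 12.0
```

Request:
{"api": "play_rows", "payload": {"rows": [{"slide":[0,0,0.012],"delta_rot":[0,0,0],"fingers":-1},{"slide":[0,0,0.01],"delta_rot":[0,0,0],"fingers":-1},{"slide":[0,0,0],"delta_rot":[0,0,0],"fingers":-1}]}}

```text
time_s: 26.42
tcp_pos: [0.5616, 0.0871, 0.1902]
eef_rot: [180.0, -0.0, -91.3]
contact_force: [0.4, 0.3, -0.3]
gripper_width: 0.0155
gripper_force: 12.0
```

Request:
{"api": "play_rows", "payload": {"rows": [{"slide":[0,0,0.008],"delta_rot":[0,0,0],"fingers":-1},{"slide":[0,0,0],"delta_rot":[0,0,0],"fingers":-1}]}}

```text
time_s: 26.68
tcp_pos: [0.5616, 0.0871, 0.189]
eef_rot: [180.0, -0.0, -91.3]
contact_force: [0.5, -0.4, -0.5]
gripper_width: 0.0155
gripper_force: 12.0
```

Request:
{"api": "play_rows", "payload": {"rows": [{"slide":[0,0,0.006],"delta_rot":[0,0,0],"fingers":-1},{"slide":[0,0,0],"delta_rot":[0,0,0],"fingers":-1}]}}

```text
time_s: 26.92
tcp_pos: [0.5616, 0.0871, 0.1882]
eef_rot: [180.0, -0.0, -91.3]
contact_force: [0.3, -0.1, -1.0]
gripper_width: 0.0152
gripper_force: 12.0
```

Request:
{"api": "play_rows", "payload": {"rows": [{"slide":[0,0,0.006],"delta_rot":[0,0,0],"fingers":-1},{"slide":[0,0,0],"delta_rot":[0,0,0],"fingers":-1}]}}

```text
time_s: 27.18
tcp_pos: [0.5617, 0.0871, 0.1874]
eef_rot: [180.0, -0.0, -91.3]
contact_force: [0.1, -0.5, 0.1]
gripper_width: 0.016
gripper_force: 12.0
```

Request:
{"api": "play_rows", "payload": {"rows": [{"slide":[0,0,0.006],"delta_rot":[0,0,0],"fingers":-1},{"slide":[0,0,0],"delta_rot":[0,0,0],"fingers":-1}]}}

```text
time_s: 27.42
tcp_pos: [0.5621, 0.0872, 0.1873]
eef_rot: [-179.9, 0.0, -91.3]
contact_force: [-1.0, 0.7, 5.3]
gripper_width: 0.0156
gripper_force: 12.0
```

The tube bottomed at z=0.1873, against 0.1877 expected. Letting go and retreating.

Request:
{"api": "play_rows", "payload": {"rows": [{"slide":[0,0,-0.003],"delta_rot":[0,0,0],"fingers":-0.3},{"slide":[0,0,0],"delta_rot":[0,0,0],"fingers":-0.3},{"slide":[0,0,0],"delta_rot":[0,0,0],"fingers":-0.2},{"slide":[0,0,-0.1],"delta_rot":[0,0,0],"fingers":-0.2},{"slide":[0,0,-0.3],"delta_rot":[0,0,0],"fingers":-0.2},{"slide":[0,0,-0.4],"delta_rot":[0,0,0],"fingers":-0.2},{"slide":[0,0,-0.2],"delta_rot":[0,0,0],"fingers":-0.2}]}}

```text
time_s: 28.3
tcp_pos: [0.5626, 0.0871, 0.3418]
eef_rot: [-179.7, 0.1, -91.3]
contact_force: [1.2, -1.0, -0.4]
gripper_width: 0.0347
gripper_force: 0.0
```

Request:
{"api": "play_rows", "payload": {"rows": [{"slide":[0.4,0,0],"delta_rot":[0,0,0],"fingers":0.4},{"slide":[0.1,0,0],"delta_rot":[0,0,0],"fingers":0.4},{"slide":[0,0,0],"delta_rot":[0,0,0],"fingers":0.4},{"slide":[0,0,0],"delta_rot":[0,0,0],"fingers":0.4}]}}

```text
time_s: 28.8
tcp_pos: [0.56, 0.0126, 0.3371]
eef_rot: [180.0, 0.0, -91.3]
contact_force: [-1.3, 0.3, 0.4]
gripper_width: 0.0609
gripper_force: 0.0
```

Run:
```python
from h import *
c=save("wrist","w8"); g=c["image"].astype(int).mean(2)
# cap top expected 101 mm above axis .111 -> z .212; neighbours alike
u=proj(c,[[.5615,.087,.212]])[0];print(u); x,y=(u-16).astype(int);print(x,y);print(g[y:y+33:2,x:x+33:2].round().astype(int))
s0=load("scene0")["image"];s1=save("scene","s8")["image"]
d=(cv2.absdiff(cv2.GaussianBlur(s0,(0,0),1),cv2.GaussianBlur(s1,(0,0),1)).max(2)>40).astype(np.uint8)
n,l,st,ce=cv2.connectedComponentsWithStats(d)
print([(st[i].tolist()) for i in range(1,n) if st[i,4]>6])
print(r.get_state()["contact_force"].round(1))
```

```text
[254.04957283 250.93259057]
238 234
[[118 120 122 139  84  58  49  53  53  52  50  77  91 104 186 185 187]
 [119 119 123 140  85  64  63  82  80  70  52  86  92 102 184 185 184]
 [118 119 120  93  92  70  78  80  79  73  70  89  91 101 149 184 186]
 [118 119 119  95  92  83  74  79  79  76  75  94  96 100 151 184 185]
 [141 133 119  93  93  77  77  79  77  78  77  83  93  98 137 166 137]
 [ 95  87  83  89  88  80  83  82  85  79  75  78  90  98 123 151 156]
 [137 113 113 115 105  95 140 133 133 121  92  73  82 134 164 184 186]
 [155 131 129 127 110 171 178 111  83 117 130  81  95 186 188 186 186]
 [128 128 126 127 137 184  86  52  50  49 121 113  95 186 186 186 185]
 [129 127 129 128 135 185  57  51  48  46 106 114  81 185 182 187 186]
 [129 128 127 127 118 174 121  50  45  71 127  99  83 114  69 164 185]
 [127 126 126 126  92  85 169 161 113 123 125 102  80  61  72 151 187]
 [110 109 109 109  79  70  77 112 117 129 122 115  87  72  63 129 158]
 [ 51  48  51  49  52  52  53  51  52  53  53  55  55  54  55  55  55]
 [ 56  57  59  58  58  57  58  59  61  57  58  60  59  59  60  63  61]
[... 248 characters left out ...]
, 2040], [226, 20, 25, 68, 860], [181, 33, 28, 38, 681], [382, 50, 21, 15, 153], [352, 53, 3, 5, 10], [222, 57, 4, 14, 37], [360, 62, 6, 5, 25], [298, 64, 2, 5, 8], [383, 69, 3, 10, 13], [281, 74, 7, 3, 12], [258, 77, 60, 41, 1215], [223, 80, 22, 22, 142], [181, 101, 10, 16, 96], [384, 101, 22, 15, 139], [223, 103, 5, 8, 29], [381, 107, 6, 5, 22], [363, 109, 14, 5, 49], [243, 113, 30, 6, 125], [226, 115, 14, 7, 52], [282, 115, 4, 6, 19], [298, 114, 51, 24, 557], [403, 121, 24, 14, 171], [243, 123, 67, 57, 1324], [227, 143, 20, 8, 67], [347, 146, 17, 17, 56], [311, 173, 79, 57, 1679], [300, 183, 6, 5, 23], [303, 196, 18, 9, 68], [193, 203, 20, 24, 255], [181, 242, 10, 8, 32]]
[ 0.5  0.1 -0.4]
```

The cap is where a seated tube should be. Apart from the arm and its shadows, the only scene changes are at the original holder and tube spots.

```bash
python3 -c "
from plant import r
print(r.close_job())"
```

```text
the job is handed in; nothing more can be done
None
```

The largest holder is clipped home on the shaft between the rings, and the tall capped tube stands at the bottom of its socket, released. Nothing else on the bench appears to have moved. The job was handed in at about 29 s on the robot clock, and `close_job` returned no verdict.

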